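# Push the boot scraper plate home into the corner of the shoe rack

## Task

Push the boot scraper plate along the shelf into the corner to the right of the divider, until its back edge lies flush against the back board and its left edge flush against the divider. Slide it flat on the shelf, without lifting or tipping it, and leave everything else on the shelf where it is.

Things in the scene. Friction and masses are not known exactly. Their poses are not given: they have to be found in the camera images.
- scraper: Galvanised boot scraper plate, 150 mm (its x, front to back) by 220 mm (its y), with a rim 22 mm high, 3 mm thick on all four edges, and across the middle along y an upright blade 148 mm long, top 84 mm up, on two posts. 0.5-0.9 kg; 3-7 N slide it. Origin: centre of underside; +x edge is its back, +y its left. Starts 60-105 mm short of home in depth, 50-130 mm to the right, turned up to 0.45 rad
- scraper_back_left (a point): Lower outer corner of the scraper plate at its back (+x) and left (+y) edges, at (+75, +110, 0) mm in the plate's frame; axes as the plate's.
- scraper_back_right (a point): Lower outer corner of the plate at its back and right edges, (+75, -110, 0) mm in its frame.
- scraper_front_left (a point): Lower outer corner of the plate at its front (towards the robot) and left edges, (-75, +110, 0) mm in its frame.
- board_face (a point): Foot of the fixed back board's front face, at shelf level, mid-length. x points into the board (away from the robot), y along it to the robot's left, z up. Upright plane 1240 mm long, 112 mm high, that stops the plate's back edge; a black magnetic strip 60 to 88 mm up stands 8 mm proud of it, nothing projects below 37 mm. The flat bamboo shelf, top at z = 0, reaches 370 mm forward of it
- divider_face (a point): Point at shelf level on the right (-y) face of the fixed upright bamboo divider, half-way along its depth; axes as board_face. The divider is 12 mm thick, 100 mm high (115 at its clip on the board) and reaches 180 mm forward from the back board, square to it; this face stops the plate's left edge
- tree_right: Red cedar shoe tree with a split forepart, two steel spring tubes, a heel block and a brass hook on top of the heel. 250 mm long, 78 mm wide, 83 mm high at the hook; toe along its +x. Origin: underside, mid-length. A bystander, toe near the back board, left (+y) of the divider; the nearer of the two to the divider.
- tree_left: Red cedar shoe tree with a split forepart, two steel spring tubes, a heel block and a brass hook on top of the heel. 250 mm long, 78 mm wide, 83 mm high at the hook; toe along its +x. Origin: underside, mid-length. A bystander, toe near the back board, left (+y) of the divider; the one farther from the divider.
- wedge: Black hard rubber door wedge 120 x 45 x 36 mm, its length (x) roughly along the shelf, thick end at +x. Origin: centre of its underside. A bystander lying in one of three places: at the shelf's front before the shoe trees, or to the right of the plate, in front or at the back
- brush: Shoe brush lying on its bristles, 156 x 48 x 45 mm, its length along its x and roughly along the shelf's length. Origin: centre of its underside. A bystander in one of the same three places.
- tin: Flat round polish tin, 75 mm across, 25 mm high. Origin: centre of its underside. A bystander in one of the same three places.
- spray: Upright spray can, 52 mm across, 170 mm high. Origin: centre of its underside. A bystander at the left, beyond the shoe trees.
- shoehorn: Nickel shoehorn 195 mm long held along the magnetic strip, fixed, to the right of the divider; origin at its middle on the strip's face, 74 mm above the shelf; it projects about 20 mm from the back board, between 50 and 98 mm up.

How it is judged (in metres and radians):
At the end, for the whole second after the job is handed in: Both back corners of the scraper plate within 6 mm of the back board and both left corners within 6 mm of the divider's right face; the plate flat on the shelf (under 6 mm up, under 0.06 rad tilt) and at rest; shoe trees, wedge, brush, tin and spray can each within 20 mm of where they started (x of each of scraper_back_left, scraper_back_right in the frame of board_face above -0.006 m and y of scraper_back_left in the frame of divider_face between -0.006 and 0.005 m and y of scraper_front_left in the frame of divider_face above -0.006 m and x of scraper in the frame of board_face below 0 m and height (world z) of scraper below 0.006 m and angle between scraper's own z axis and vertical below 0.06 rad and linear speed of scraper below 0.01 m/s and distance of each of tree_right, tree_left, wedge, brush, tin, spray from where it was at the start of the episode below 0.02 m); the robot touches nothing.
It fails at once if the scraper plate is lifted more than 12 mm off the shelf or tipped more than 0.15 rad (height (world z) of scraper above 0.012 m or angle between scraper's own z axis and vertical above 0.15 rad).
It fails at once if a bystander (shoe tree, wedge, brush, tin or spray can) is pushed or knocked more than 20 mm (distance of any of tree_right, tree_left, wedge, brush, tin, spray from where it was at the start of the episode above 0.02 m).
It also fails if it takes over 69 s, if anything falls off the work surface, if the arm or the gripper's body presses on something with over 40 N, if the wrist force passes 120 N, or if a joint passes its speed limit or range.

## Robot

A 6-joint arm with a two-finger parallel gripper is mounted at the origin on the work surface. World frame = base frame: x ahead of the robot, y to its left, z up, the work surface at z = 0. Lengths are in m, angles in degrees, forces in N, time in s.
With the tool pointing down it reaches from about 0.3 to 0.875 m from the base axis. Payload 4.2 kg.
Tool frame: the origin (TCP) lies on the centre line of the jaws, within the pads' length; the fingertips stand 22 mm ahead of it and the grasp point (between the pads) lies 3 mm ahead of it; z points along the fingers, y is the line along which they close (so a half turn about z gives the same grasp; the last joint's range is limited). The gripper opens to 85 mm and grips with 20 to 120 N. Pads are 22 mm wide; open, the fingers measure 114 mm over their backs; the gripper's body (76 mm by 85 mm) begins 54 mm behind the grasp point. The pads swing forward as they close: fully open they stand 13 mm farther back than shut.
Start: joints at [-67.781, 18.312, 89.639, -0, 72.044, -1.146], TCP at [0.228, -0.528, 0.253] pointing down, gripper open.
Joint ranges: [-177.97, 177.97], [-48.28, 115.42], [12.27, 149.76], [-77.06, 257.06], [2.81, 150.46], [-146.56, 146.56]. Speed limits (degrees/s): [147.25, 147.25, 180, 180, 180, 180].

## Interface

Orientations are given as [roll, pitch, yaw] about the fixed x, y, z axes, in that order (R = Rz(yaw) Ry(pitch) Rx(roll)).
In Python, from bench import manip gives the robot as it stands.
- The arm moves only by the tool jog_arm, never from a script. Its argument "series" is text: rows parted by semicolons, each of 7 numbers parted by spaces: the shift along the world's x, y, z in mm, then the turn, a rotation vector about the world's x, y, z in degrees, then the gripper's target within -1 to 1 (shut at 1, half-way at 0, fully open at -1). In form: tx ty tz ax ay az jaw; .... A call has exactly 10 rows; each row is the pose to reach, as a shift and turn from the pose commanded when the call began; what a row does not reach only later rows make up. A row lasts 1/8 s, in which the tool goes at most 62.5 mm and 10.7 degrees, less where a joint would pass 70% of its speed; a pose out of reach is approached as far as the arm can. A call with a gripper value outside its range is refused whole. The fingers move at their own pace and stop on an object; "newtons" is the grip in N (left out, the last holds). Time passes only in rows, so rows that repeat a pose let the fingers close, or fill a call up. It gives the time, the measured TCP pose, the force, the opening and the grip force at its end, in the units of the state.
- manip.sense(): the state, without advancing time (a new reading comes with each control period).
- manip.camera(name): name is "scene" or "top" or "wrist"; returns a dict with "image" (384x512x3 uint8, red, green, blue), "z_map" (384x512 float32, m along the optical axis (not along the pixel's ray), 0 where there is no reading), "mtx" (3x3 intrinsics, pixels), "k1" (the pictures are not rectified: a ray, as slopes to the right and down, at radius r is drawn at 1 + k1 r^2 times it, then the intrinsics apply), "T" (4x4, takes a point from camera to world coordinates). Camera axes: x right, y up, looking along -z (the intrinsics and any distortion apply to the point x, -y, -z); pixel columns grow to the right and rows downward; lengths in m; the calibration is good to about 2 mm. A picture is of the moment at which its call begins.
- manip.hand_in(): hands the job in; it is judged then, once.
Trained networks look in a picture, given as the dict that the camera call returned (one of the last four; its "shot" number tells which), for a name from the list of things; names that differ only in an ending like _2 or _b are one class to them, and where a whole thing is asked for, a point or a joint stands for the part that bears it (a point fixed in the world has none). Each returns a list of dicts, best first, with "p" (0 to 1); they miss things now and then, are a little off and sometimes report something else, mostly with a low value. They report only what shows in the picture. A call takes as long as a camera call.
- manip.recognise(picture, name): "at" ([x, y, z] in m, in world coordinates, good to about 4 mm: the middle of the surface that is visible of it).
The state is a dict: "time_s": time; "joint_positions": joint angles; "joint_velocities": joint speeds; "joint_torque": joint torques, N m; "eef_pos": TCP position; "orientation": TCP orientation; "ft_force": force on the tool from outside, world axes, zero at the start; "wrist_torque": the same for the moment, N m; "width": finger opening in m; "grasp_force": force on a finger pad.
Only numpy, scipy, OpenCV 4.12 (cv2) and the standard library are available. Lean on these libraries where they do the work, as an engineer would, in place of code of your own. Each camera call takes 0.05 s, during which the arm holds its last target. There are 200 camera calls.

## Working session

There is one attempt and no reset: what is moved stays moved. The work goes in short steps, Python scripts to look and compute and a tool call to move; the robot and the scene stay as the last step left them, time stands still between calls to the robot, and variables do not carry over. Pictures are saved under pics/ and viewed, at most 10 in all, crops included, and the job is handed in when it is done.

Besides the shell and the picture viewer there is one more tool, called after "Call:" in YAML: its name, and indented under it one key for each argument. jog_arm: Moves the arm, as the interface text tells. Its arguments: {"type":"object","properties":{"series":{"type":"string"},"newtons":{"type":"number"}},"required":["series"]}

```bash
mkdir -p pics
cat > h.py <<'E'
from bench import manip
import numpy as np, cv2
def pts(c):
    h,w=c["z_map"].shape; K=np.array(c["mtx"]);u,v=np.meshgrid(np.arange(w),np.arange(h))
    xd=(u-K[0,2])/K[0,0]; yd=(v-K[1,2])/K[1,1]
    x,y=xd.copy(),yd.copy()
    for _ in range(10):
        s=1+c["k1"]*(x*x+y*y); x,y=xd/s,yd/s
    z=c["z_map"]; P=np.stack([x*z,-y*z,-z,np.ones_like(z)],-1)@np.array(c["T"]).T
    P=P[...,:3]; P[z==0]=np.nan
    return P
def save(c,n): cv2.imwrite("pics/"+n+".png",cv2.cvtColor(c["image"],cv2.COLOR_RGB2BGR))
E
python3 - <<'E'
from h import *
for n in ["top","scene"]:
    c=manip.camera(n); save(c,n+"0"); np.savez("/tmp/"+n+"0.npz",**c)
    print(n,np.round(c["T"],3).tolist(),np.round(c["mtx"],1).tolist(),c["k1"])
    for k in ["scraper","scraper_back_left","scraper_back_right","scraper_front_left","board_face","divider_face","tree_right","tree_left","wedge","brush","tin","spray","shoehorn"]:
        r=manip.recognise(c,k); print(k,[(np.round(q["at"],3).tolist(),round(q["p"],2)) for q in r[:2]])
s=manip.sense();print(s)
E
```

```text
top [[-0.001, 0.988, -0.152, 0.369], [-1.0, -0.005, -0.027, -0.026], [-0.028, 0.152, 0.988, 1.369], [0.0, 0.0, 0.0, 1.0]] [[439.1, 0.0, 256.3], [0.0, 439.1, 191.3], [0.0, 0.0, 1.0]] -0.008321988823081529
scraper [([0.541, -0.101, 0.004], 0.88)]
scraper_back_left [([0.538, -0.101, 0.002], 0.59)]
scraper_back_right [([0.54, -0.099, 0.006], 0.62), ([0.706, -0.359, 0.069], 0.46)]
scraper_front_left [([0.541, -0.102, 0.006], 0.7)]
board_face [([0.545, 0.018, 0.002], 0.83), ([0.71, -0.359, 0.069], 0.38)]
divider_face []
tree_right [([0.606, 0.18, 0.036], 0.87)]
tree_left [([0.605, 0.275, 0.033], 0.72)]
wedge [([0.436, -0.368, 0.024], 0.82), ([0.603, 0.175, 0.037], 0.75)]
brush [([0.396, 0.206, 0.046], 0.83)]
tin [([0.667, -0.369, 0.025], 0.77)]
spray [([0.619, 0.386, 0.147], 0.9), ([0.543, 0.019, -0.003], 0.48)]
shoehorn [([0.708, -0.359, 0.07], 0.63)]
scene [[-0.54, -0.717, 0.441, 1.13], [0.842, -0.457, 0.287, 0.354], [-0.004, 0.526, 0.85, 1.218], [0.0, 0.0, 0.0, 1.0]] [[439.3, 0.0, 264.1], [0.0, 439.3, 200.6], [0.0, 0.0, 1.0]] -0.04744153130756677
scraper [([0.549, -0.097, 0.002], 0.96)]
[... 641 characters left out ...]
': 1.4, 'joint_positions': array([-6.77816502e+01,  1.83132401e+01,  8.96383306e+01,  8.97336742e-04,
        7.20435888e+01, -1.14531410e+00]), 'joint_velocities': array([ 0.11882353, -0.07626136, -0.06083589,  0.13927633,  0.06708882,
       -0.01730656]), 'joint_torque': array([-9.37023979e-04, -4.15419853e+01, -2.34421402e+01, -4.39235791e-04,
        1.92516859e-04, -3.54793826e-05]), 'eef_pos': array([ 0.22804435, -0.52787054,  0.25332902]), 'orientation': array([ 1.79995143e+02, -7.56728799e-04,  2.33633873e+01]), 'ft_force': array([-0.38063267,  0.14884087,  0.28536763]), 'wrist_torque': array([ 0.01366216,  0.01984548, -0.03153061]), 'grasp_force': 0.0, 'width': 0.08559079215792395}
```

View pics/top0.png

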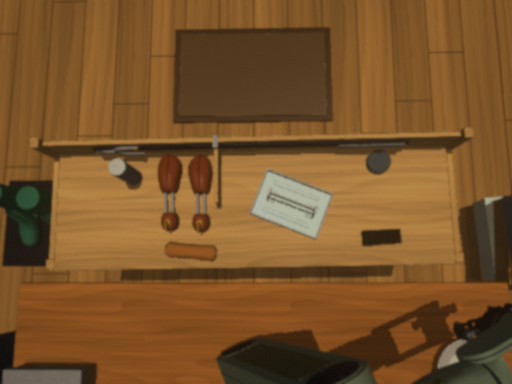

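```bash
cat >> h.py <<'E'
def fit(P,verbose=1):
    # plate pose: min-area rect of rim points z 10..30mm in region
    ok=(P[...,2]>0.014)&(P[...,2]<0.030)&(P[...,0]>0.40)&(P[...,0]<0.735)&(P[...,1]<0.118)&(P[...,1]>-0.30)
    m=ok.astype(np.uint8)
    n,l,st,_=cv2.connectedComponentsWithStats(m,connectivity=8)
    q=P[ok][:,:2]
    return q
E
python3 - <<'E'
from h import *
for n in ["top","scene"]:
    c=dict(np.load(f"/tmp/{n}0.npz"));P=pts(c)
    q=fit(P); r=cv2.minAreaRect((q*1000).astype(np.float32)); print(n,len(q),r,cv2.boxPoints(r).round(1).tolist())
    # divider top
    for nm,ok in [("divtop",(abs(P[...,2]-.1)<.006)&(P[...,0]>.5)&(P[...,0]<.7)&(P[...,1]<.17)&(P[...,1]>.06)),
      ("boardtop",(abs(P[...,2]-.112)<.006)&(P[...,0]>.65)&(P[...,0]<.85)&(abs(P[...,1])<.1)),
      ("boardtopR",(abs(P[...,2]-.112)<.006)&(P[...,0]>.65)&(P[...,0]<.85)&(abs(P[...,1]+.45)<.05)),
      ("blade",(P[...,2]>.07)&(P[...,2]<.09)&(P[...,0]>.4)&(P[...,0]<.66)&(P[...,1]<.1)&(P[...,1]>-.3))]:
        a=P[ok]*1000
        if len(a): print(nm,len(a),np.percentile(a,[2,50,98],axis=0).round(1).tolist())
        if len(a) and nm in("divtop","blade"): print(cv2.minAreaRect(a[:,:2].astype(np.float32)))
E
```

```text
top 444 ((573.5733032226562, -63.194427490234375), (286.4825134277344, 357.86102294921875), 0.4869844317436218) [[428.79998779296875, 114.5], [431.8999938964844, -243.3000030517578], [718.2999877929688, -240.89999389648438], [715.2999877929688, 116.9000015258789]]
divtop 216 [[535.8, 123.6, 95.1], [613.0, 129.7, 100.3], [692.0, 135.5, 104.7]]
((614.606201171875, 129.1402130126953), (162.674560546875, 11.81737995147705), 0.8490121960639954)
boardtop 330 [[712.6, -95.9, 107.3], [719.9, -1.7, 112.7], [727.6, 95.9, 117.2]]
boardtopR 167 [[720.9, -498.3, 106.8], [727.1, -449.9, 111.8], [734.3, -402.8, 117.0]]
blade 139 [[501.5, -168.2, 71.6], [537.2, -101.0, 83.7], [575.3, -24.4, 89.5]]
((538.4922485351562, -97.29225158691406), (154.89041137695312, 27.790830612182617), 68.12369537353516)
scene 600 ((583.9367065429688, -91.68209838867188), (298.8891296386719, 416.0940246582031), 0.5298879146575928) [[432.6000061035156, 115.0], [436.3999938964844, -301.1000061035156], [735.2999877929688, -298.29998779296875], [731.5, 117.69999694824219]]
divtop 216 [[538.9, 123.4, 95.1], [617.9, 129.9, 99.6], [688.6, 135.8, 104.1]]
((615.2230834960938, 129.443603515625), (163.26547241210938, 12.954980850219727), 0.432942271232605)
boardtop 360 [[716.1, -95.0, 107.1], [724.7, 5.4, 111.9], [731.4, 96.5, 116.3]]
boardtopR 135 [[723.4, -496.8, 107.1], [732.0, -447.6, 112.1], [738.5, -400.4, 116.9]]
blade 173 [[504.8, -168.8, 70.4], [543.0, -93.9, 81.9], [580.0, -22.5, 88.0]]
((542.92529296875, -96.84896850585938), (156.13658142089844, 29.58649444580078), 68.41679382324219)
```

View pics/scene0.png

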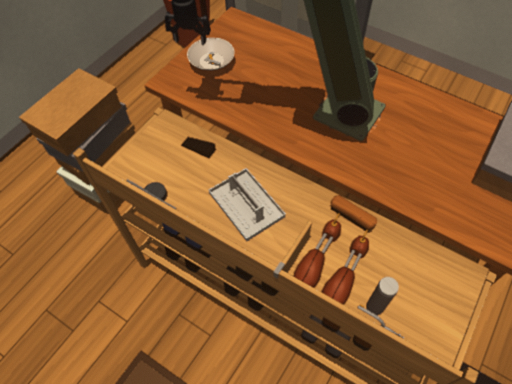

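Run:
```python
from h import *
for n in ["top","scene"]:
    c=dict(np.load(f"/tmp/{n}0.npz"));P=pts(c)
    ok=(P[...,2]>.06)&(P[...,2]<.095)&(P[...,0]>.45)&(P[...,0]<.64)&(P[...,1]<.05)&(P[...,1]>-.25)
    a=(P[ok]*1000).astype(np.float32); l=cv2.fitLine(a[:,:2],cv2.DIST_HUBER,0,.01,.01).ravel(); d=l[:2]*np.sign(l[1])
    s=(a[:,:2]-l[2:])@d; print(n,len(a),"yaw",np.degrees(np.arctan2(d[1],d[0]))-90,"mid",l[2:]+d*(np.percentile(s,1)+np.percentile(s,99))/2,np.ptp(s), np.median(a[:,2]))
    # light grey plate by colour at z<35mm
    hsv=cv2.cvtColor(c["image"],cv2.COLOR_RGB2HSV)
    m=((hsv[...,1]<70)&(P[...,2]<.035)&(P[...,2]>-.01)&(P[...,0]>.42)&(P[...,0]<.69)&(P[...,1]<.11)&(P[...,1]>-.3)).astype(np.uint8)
    m=cv2.morphologyEx(m,cv2.MORPH_OPEN,np.ones((3,3)))
    q=(P[m>0][:,:2]*1000).astype(np.float32); r=cv2.minAreaRect(q); print(len(q),r)
```

```text
top 170 yaw -21.525589 mid [537.7729   -96.281975] 156.11415 82.964386
3113 ((538.5789184570312, -95.49421691894531), (216.4981689453125, 148.71932983398438), 68.29780578613281)
scene 234 yaw -21.413368 mid [543.3008   -96.393295] 156.70111 78.584564
2349 ((542.2089233398438, -96.74142456054688), (223.20413208007812, 150.7722625732422), 68.15982055664062)
```

Call:
jog_arm:
  series: "20 40 0 0 0 5 -1;60 90 0 0 0 10 -1;100 140 0 0 0 15 -1;140 190 0 0 0 20 -1;180 240 0 0 0 25 -1;210 290 0 0 0 30 -1;240 340 0 0 0 35 -1;270 390 0 0 0 40 -1;300 420 0 0 0 45 -1;312 430 0 0 0 47 -1"

```text
time_s: 2.65
eef_pos: [0.5412, -0.0961, 0.2533]
orientation: [180.0, -0.0, 70.6]
ft_force: [-0.5, 0.0, -0.8]
width: 0.0854
grasp_force: 0.0
```

Call:
jog_arm:
  series: "0 0 -40 0 0 -2 -1;0 0 -80 0 0 -2 -1;0 0 -115 0 0 -2 -1;0 0 -140 0 0 -2 -1;0 0 -160 0 0 -2 -1;0 0 -170 0 0 -2 -1;0 0 -178 0 0 -2 -1;0 0 -178 0 0 -2 -1;0 0 -178 0 0 -2 -1;0 0 -178 0 0 -2 -1"

```text
time_s: 3.9
eef_pos: [0.5404, -0.0979, 0.0759]
orientation: [179.9, -0.0, 68.4]
ft_force: [-0.2, 0.6, 0.0]
width: 0.0853
grasp_force: 0.0
```

Run:
```python
from h import *
save(manip.camera("wrist"),"w1")
```

```text
(no output)
```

View pics/w1.png

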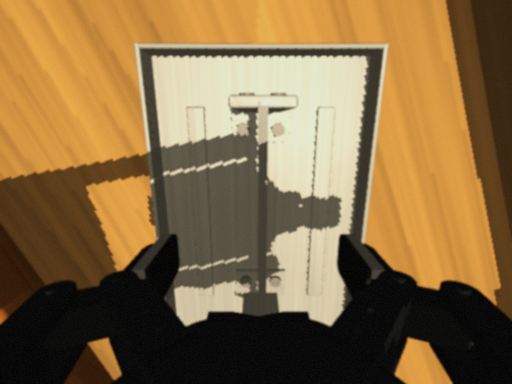

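The blade (column ~262) runs straight down the middle between the fingers (columns 178 and 340), and it lies parallel to them. I'm closing on it.

Call:
jog_arm:
  series: "0 0 0 0 0 0 0;0 0 0 0 0 0 0.5;0 0 0 0 0 0 1;0 0 0 0 0 0 1;0 0 0 0 0 0 1;0 0 0 0 0 0 1;0 0 0 0 0 0 1;0 0 0 0 0 0 1;0 0 0 0 0 0 1;0 0 0 0 0 0 1"
  newtons: 30

```text
time_s: 5.2
eef_pos: [0.5406, -0.098, 0.0756]
orientation: [179.9, -0.0, 68.4]
ft_force: [4.7, -1.9, 0.6]
width: 0.0035
grasp_force: 31.1
```

Call:
jog_arm:
  series: "4 4 0 0 0 2 1;12 12 0 0 0 5 1;22 24 0 0 0 8 1;32 38 0 0 0 11 1;43 52 0 0 0 14 1;54 66 0 0 0 17 1;65 80 0 0 0 19.5 1;76 90 0 0 0 21.5 1;85 97 0 0 0 22.5 1;85 97 0 0 0 22.5 1"

```text
time_s: 6.45
eef_pos: [0.6231, -0.001, 0.0756]
orientation: [-179.7, 0.0, 90.9]
ft_force: [-2.4, -1.3, 5.1]
width: 0.0034
grasp_force: 32.0
```

Run:
```python
from h import *
save(manip.camera("wrist"),"w2"); c=manip.camera("top"); np.savez("/tmp/top2.npz",**c)
cv2.imwrite("pics/t2.png",cv2.resize(cv2.cvtColor(c["image"],cv2.COLOR_RGB2BGR)[110:270,170:370],None,fx=4,fy=3.75,interpolation=cv2.INTER_CUBIC)[:600,:800])
```

```text
(no output)
```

View pics/w2.png

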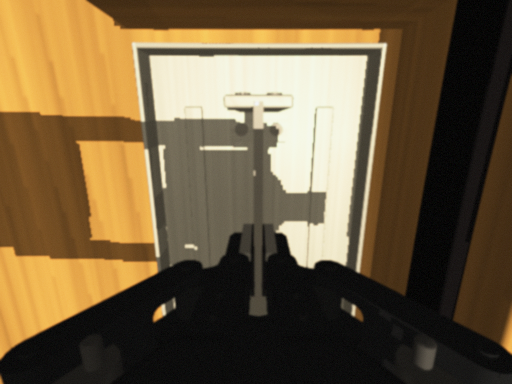

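View pics/t2.png

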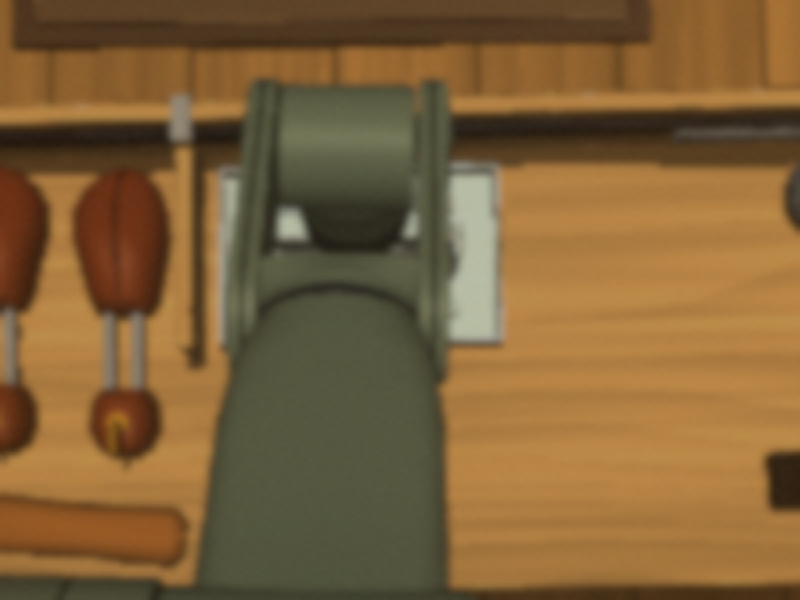

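The plate is square to the walls, with gaps on both sides. I'll advance slowly towards the board first.

Call:
jog_arm:
  series: "1 0 0 0 0 0 1;2 0 0 0 0 0 1;3 0 0 0 0 0 1;4 0 0 0 0 0 1;5 0 0 0 0 0 1;6 0 0 0 0 0 1;7 0 0 0 0 0 1;8 0 0 0 0 0 1;9 0 0 0 0 0 1;10 0 0 0 0 0 1"

```text
time_s: 7.8
eef_pos: [0.6245, -0.0009, 0.0767]
orientation: [-178.6, -0.0, 90.9]
ft_force: [-27.2, -0.6, 28.6]
width: 0.0034
grasp_force: 35.8
```

Call:
jog_arm:
  series: "-5 0 0 0 0 0 1;-10 0 0 0 0 0 1;-12 0 0 0 0 0 1;-12 0 0 0 0 0 1;-12 0 0 0 0 0 1;-12 0 0 0 0 0 1;-12 0 0 0 0 0 1;-12 0 0 0 0 0 1;-12 0 0 0 0 0 1;-12 0 0 0 0 0 1"

```text
time_s: 9.05
eef_pos: [0.6237, -0.0008, 0.0756]
orientation: [179.9, -0.0, 90.9]
ft_force: [5.2, 0.1, 3.5]
width: 0.0037
grasp_force: 31.6
```

Run:
```python
from h import *
c=dict(np.load("/tmp/top0.npz"));P=pts(c)*1000
for y0 in (-250,-100,0,60,90):
  for z0 in (5,15,30,45,75,95):
    a=P[(abs(P[...,1]-y0)<30)&(abs(P[...,2]-z0)<5)&(P[...,0]>660)&(P[...,0]<760)]
    if len(a): print(y0,z0,len(a),np.percentile(a[:,0],[10,50,90]).round(1))
c=manip.camera("wrist"); save(c,"w3"); np.savez("/tmp/w3.npz",**c); P=pts(c)*1000
print("wrist T",np.round(c["T"],3).tolist())
for r in (20,45,60,100,150,200):
  print(r,[(u,P[r,u].round(0).tolist()) for u in range(350,512,14)])
```

```text
-250 5 215 [665.6 688.3 713.5]
-250 15 8 [716.6 717.4 718.5]
-250 30 6 [716.8 717.4 717.9]
-250 75 22 [704.4 710.  710.7]
-250 95 38 [710.1 716.3 718.5]
-100 5 204 [666.6 689.2 712.2]
-100 15 15 [714.8 715.5 716.2]
-100 30 12 [715.  715.2 715.8]
-100 75 17 [706.9 707.3 708.2]
-100 95 34 [708.1 715.  716.3]
0 5 208 [663.7 686.  709.8]
0 15 18 [712.7 713.9 715.2]
0 30 5 [713.3 713.5 713.6]
0 75 15 [705.4 706.5 707. ]
0 95 37 [705.9 713.1 714.4]
60 5 184 [664.5 689.7 709.9]
60 15 18 [712.5 713.  713.7]
60 30 14 [712.4 712.7 713.4]
60 75 19 [704.2 705.1 706.5]
60 95 33 [706.9 712.2 713.7]
90 5 187 [664.2 687.5 710.2]
90 15 21 [711.4 712.8 713.3]
90 30 5 [712.4 712.7 713. ]
90 75 19 [703.8 704.9 705.3]
90 95 28 [706.5 711.3 712.8]
wrist T [[1.0, -0.014, -0.005, 0.623], [0.015, 0.963, 0.268, 0.066], [0.001, -0.268, 0.964, 0.196], [0.0, 0.0, 0.0, 1.0]]
20 [(350, [677.0, 122.0, 18.0]), (364, [685.0, 123.0, 17.0]), (378, [693.0, 123.0, 18.0]), (392, [702.0, 123.0, 18.0]), (406, [710.0, 123.0, 17.0]), (420, [716.0, 122.0, 21.0]), (434, [716.0, 118.0, 35.0]), (448, [717.0, 114.0, 46.0]), (462, 
[... 1114 characters left out ...]
4, [717.0, 74.0, 89.0])]
150 [(350, [691.0, 45.0, 2.0]), (364, [696.0, 47.0, 14.0]), (378, [712.0, 45.0, 2.0]), (392, [717.0, 46.0, 11.0]), (406, [718.0, 48.0, 27.0]), (420, [717.0, 50.0, 42.0]), (434, [709.0, 53.0, 66.0]), (448, [709.0, 54.0, 76.0]), (462, [710.0, 55.0, 83.0]), (476, [712.0, 55.0, 88.0]), (490, [716.0, 55.0, 89.0]), (504, [717.0, 56.0, 95.0])]
200 [(350, [695.0, 7.0, 3.0]), (364, [697.0, 13.0, 22.0]), (378, [717.0, 7.0, 0.0]), (392, [718.0, 13.0, 19.0]), (406, [718.0, 18.0, 36.0]), (420, [709.0, 26.0, 63.0]), (434, [709.0, 29.0, 73.0]), (448, [710.0, 32.0, 81.0]), (462, [711.0, 34.0, 88.0]), (476, [715.0, 35.0, 89.0]), (490, [717.0, 36.0, 93.0]), (504, [718.0, 38.0, 99.0])]
```

View pics/w3.png

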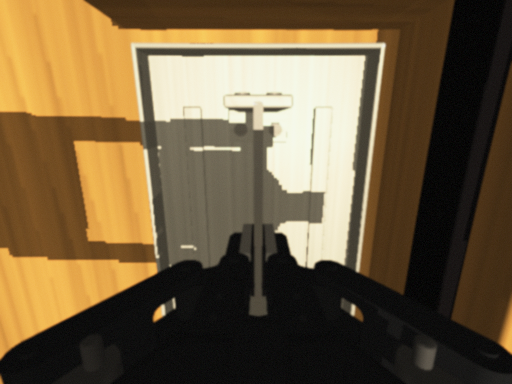

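The wrist view shows the plate's back rim (column ~378, x≈0.697) still about 18 mm short of the board (0.716). So it was the gripper's closed linkage that met the strip. I'll use this grip to seat the left edge on the divider, then release and push the plate back from its front edge.

Call:
jog_arm:
  series: "-3 2 0 0 0 0 1;-4 4 0 0 0 0 1;-4 6 0 0 0 0 1;-4 8 0 0 0 0 1;-4 9 0 0 0 0 1;-4 10 0 0 0 0 1;-4 11 0 0 0 0 1;-4 12 0 0 0 0 1;-4 12.5 0 0 0 0 1;-4 13 0 0 0 0 1"

```text
time_s: 10.35
eef_pos: [0.6179, 0.0099, 0.0756]
orientation: [-179.9, 0.2, 90.9]
ft_force: [0.1, -9.1, 6.6]
width: 0.0039
grasp_force: 32.1
```

Call:
jog_arm:
  series: "0 0.5 0 0 0 0 1;0 1 0 0 0 0 1;0 1.5 0 0 0 0 1;0 2 0 0 0 0 1;0 2.5 0 0 0 0 1;0 3 0 0 0 0 1;0 3.5 0 0 0 0 1;0 4 0 0 0 0 1;0 4 0 0 0 0 1;0 4 0 0 0 0 1"

```text
time_s: 11.6
eef_pos: [0.6179, 0.0116, 0.0756]
orientation: [-179.9, 0.4, 91.0]
ft_force: [0.5, -16.0, 6.5]
width: 0.0034
grasp_force: 32.2
```

Run:
```python
from h import *
c=manip.camera("wrist"); save(c,"w4"); P=pts(c)*1000
for u in (150,180,220,300,340,370):
  print(u,[(r,P[r,u].round(0).tolist()) for r in range(8,60,5)])
```

```text
150 [(8, [574.0, 120.0, 72.0]), (13, [571.0, 121.0, 66.0]), (18, [569.0, 120.0, 61.0]), (23, [566.0, 121.0, 53.0]), (28, [564.0, 120.0, 46.0]), (33, [561.0, 120.0, 39.0]), (38, [557.0, 120.0, 29.0]), (43, [554.0, 119.0, 22.0]), (48, [553.0, 117.0, 20.0]), (53, [548.0, 117.0, 7.0]), (58, [546.0, 115.0, 2.0])]
180 [(8, [586.0, 121.0, 72.0]), (13, [584.0, 121.0, 66.0]), (18, [582.0, 121.0, 60.0]), (23, [nan, nan, nan]), (28, [579.0, 121.0, 47.0]), (33, [577.0, 120.0, 40.0]), (38, [574.0, 120.0, 30.0]), (43, [571.0, 120.0, 22.0]), (48, [571.0, 117.0, 21.0]), (53, [567.0, 118.0, 6.0]), (58, [566.0, 115.0, 3.0])]
220 [(8, [602.0, 121.0, 71.0]), (13, [601.0, 121.0, 66.0]), (18, [600.0, 121.0, 62.0]), (23, [599.0, 121.0, 55.0]), (28, [599.0, 121.0, 48.0]), (33, [597.0, 121.0, 39.0]), (38, [596.0, 121.0, 30.0]), (43, [595.0, 120.0, 23.0]), (48, [594.0, 118.0, 19.0]), (53, [593.0, 118.0, 7.0]), (58, [592.0, 116.0, 2.0])]
300 [(8, [634.0, 122.0, 71.0]), (13, [635.0, 122.0, 67.0]), (18, [636.0, 121.0, 63.0]), (23, [637.0, 122.0, 54.0]), (28, [638.0, 122.0, 46.0]), (33, [639.0, 121.0, 39.0]), (38, [640.0, 122.0, 29.0]), (43, [642.0, 121.0, 22.0]), (48, [642.0, 119.0, 21.0]), (53, [644.0, 119.0, 6.0]), (58, [645.0, 117.0, 3.0])]
340 [(8, [650.0, 122.0, 72.0]), (13, [652.0, 122.0, 66.0]), (18, [654.0, 122.0, 60.0]), (23, [655.0, 122.0, 54.0]), (28, [658.0, 122.0, 46.0]), (33, [660.0, 122.0, 38.0]), (38, [663.0, 122.0, 30.0]), (43, [665.0, 121.0, 22.0]), (48, [665.0, 119.0, 21.0]), (53, [669.0, 119.0, 8.0]), (58, [671.0, 117.0, 3.0])]
370 [(8, [663.0, 122.0, 71.0]), (13, [665.0, 122.0, 66.0]), (18, [667.0, 122.0, 61.0]), (23, [670.0, 122.0, 53.0]), (28, [673.0, 122.0, 46.0]), (33, [676.0, 122.0, 37.0]), (38, [679.0, 122.0, 30.0]), (43, [682.0, 121.0, 23.0]), (48, [683.0, 119.0, 21.0]), (53, [689.0, 119.0, 7.0]), (58, [689.0, 116.0, 7.0])]
```

View pics/w4.png

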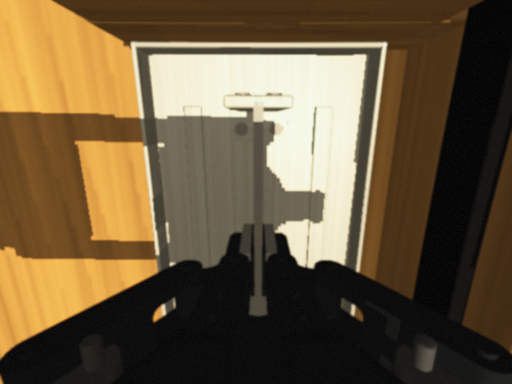

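The left rim (row ~43, y≈0.121) is flush with the divider along its whole length, leaving about 22 mm to go in depth. I'll relax the side load, open the jaws and rise.

Call:
jog_arm:
  series: "0 -2 0 0 0 0 1;0 -4 0 0 0 0 1;0 -4 0 0 0 0 0;0 -4 0 0 0 0 -0.5;0 -4 0 0 0 0 -0.5;0 -4 0 0 0 0 -0.5;0 -4 10 0 0 0 -0.5;0 -4 40 0 0 0 -0.5;0 -4 80 0 0 0 -0.5;0 -4 110 0 0 0 -0.5"

```text
time_s: 12.9
eef_pos: [0.6195, 0.0122, 0.1879]
orientation: [179.9, 0.0, 90.9]
ft_force: [0.5, -0.1, 0.4]
width: 0.0644
grasp_force: 0.0
```

Call:
jog_arm:
  series: "-10 0 10 0 0 -9 1;-20 0 10 0 0 -18 1;-30 0 10 0 0 -28 1;-45 0 10 0 0 -38 1;-60 0 10 0 0 -48 1;-75 0 10 0 0 -58 1;-90 0 10 0 0 -68 1;-104 0 10 0 0 -78 1;-104 0 10 0 0 -88 1;-104 0 0 0 0 -90 1"

```text
time_s: 14.15
eef_pos: [0.5156, 0.0122, 0.1864]
orientation: [180.0, -0.2, 0.9]
ft_force: [0.5, 0.3, -0.0]
width: 0.0001
grasp_force: 0.0
```

Call:
jog_arm:
  series: "0 0 -30 0 0 0 1;0 0 -60 0 0 0 1;0 0 -90 0 0 0 1;0 0 -115 0 0 0 1;0 0 -135 0 0 0 1;0 0 -147 0 0 0 1;0 0 -154 0 0 0 1;0 0 -156 0 0 0 1;0 0 -156 0 0 0 1;0 0 -156 0 0 0 1"

```text
time_s: 15.4
eef_pos: [0.5154, 0.0121, 0.0299]
orientation: [180.0, -0.1, 0.9]
ft_force: [-0.2, -0.9, 0.4]
width: -0.0001
grasp_force: 0.0
```

Call:
jog_arm:
  series: "4 0 0 0 0 0 1;8 0 0 0 0 0 1;12 0 0 0 0 0 1;16 0 0 0 0 0 1;19 0 0 0 0 0 1;22 0 0 0 0 0 1;25 0 0 0 0 0 1;28 0 0 0 0 0 1;31 0 0 0 0 0 1;34 0 0 0 0 0 1"

```text
time_s: 16.65
eef_pos: [0.5451, 0.0122, 0.0289]
orientation: [-180.0, 0.5, 0.9]
ft_force: [-8.6, -0.5, 6.4]
width: 0.0002
grasp_force: 4.3
```

Call:
jog_arm:
  series: "0.5 0 0 0 0 0 1;1 0 0 0 0 0 1;1.5 0 0 0 0 0 1;2 0 0 0 0 0 1;2.5 0 0 0 0 0 1;3 0 0 0 0 0 1;3.5 0 0 0 0 0 1;4 0 0 0 0 0 1;4.5 0 0 0 0 0 1;5 0 0 0 0 0 1"

```text
time_s: 17.9
eef_pos: [0.5498, 0.0122, 0.0289]
orientation: [-180.0, 0.6, 0.9]
ft_force: [-10.1, 0.2, 7.6]
width: -0.0
grasp_force: 4.9
```

Call:
jog_arm:
  series: "0.5 0 0 0 0 0 1;1 0 0 0 0 0 1;1.5 0 0 0 0 0 1;2 0 0 0 0 0 1;2.5 0 0 0 0 0 1;3 0 0 0 0 0 1;3.5 0 0 0 0 0 1;4 0 0 0 0 0 1;4.5 0 0 0 0 0 1;5 0 0 0 0 0 1"

```text
time_s: 19.15
eef_pos: [0.5547, 0.0122, 0.0289]
orientation: [-180.0, 0.6, 0.9]
ft_force: [-7.1, 0.6, 3.9]
width: -0.0
grasp_force: 3.6
```

Run:
```python
from h import *
print(manip.sense()["eef_pos"],manip.sense()["ft_force"])
c=manip.camera("wrist"); save(c,"w5")
```

```text
[0.55470576 0.01218124 0.02889591] [-7.09923714  0.60805431  3.87372745]
```

View pics/w5.png

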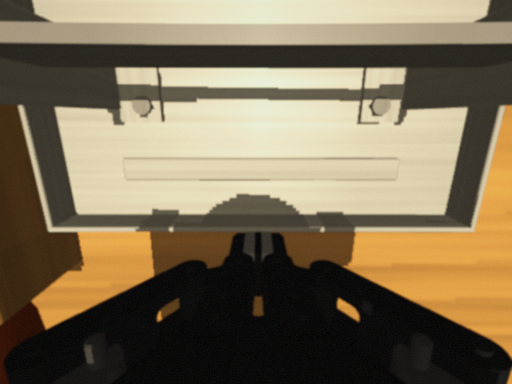

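The front edge (row ~230) is square to the fingers and being pushed near its middle. The board hasn't been reached yet, so I'll keep going.

Call:
jog_arm:
  series: "0.5 0 0 0 0 0 1;1 0 0 0 0 0 1;1.5 0 0 0 0 0 1;2 0 0 0 0 0 1;2.5 0 0 0 0 0 1;3 0 0 0 0 0 1;3.5 0 0 0 0 0 1;4 0 0 0 0 0 1;4.5 0 0 0 0 0 1;5 0 0 0 0 0 1"

```text
time_s: 20.45
eef_pos: [0.5563, 0.0122, 0.0289]
orientation: [-180.0, 1.0, 0.9]
ft_force: [-17.8, -0.4, 14.9]
width: 0.0001
grasp_force: 8.8
```

Call:
jog_arm:
  series: "1 0 0 0 0 0 1;2 0 0 0 0 0 1;2 0 0 0 0 0 1;2 0 0 0 0 0 1;-6 0 0 0 0 0 1;-12 0 0 0 0 0 1;-25 0 0 0 0 0 1;-35 0 40 0 0 0 1;-45 0 90 0 0 0 1;-45 0 130 0 0 0 1"

```text
time_s: 21.7
eef_pos: [0.5183, 0.0122, 0.161]
orientation: [180.0, -0.0, 0.9]
ft_force: [0.3, 0.3, -0.4]
width: -0.0001
grasp_force: 0.0
```

Call:
jog_arm:
  series: "-30 -40 20 0 0 0 1;-60 -90 40 0 0 0 1;-90 -140 60 0 0 0 1;-120 -190 70 0 0 0 1;-150 -240 80 0 0 0 1;-180 -290 80 0 0 0 1;-200 -330 80 0 0 0 1;-210 -360 80 0 0 0 1;-210 -360 80 0 0 0 1;-210 -360 80 0 0 0 1"

```text
time_s: 22.95
eef_pos: [0.3089, -0.3471, 0.2391]
orientation: [-180.0, 0.0, 0.9]
ft_force: [0.2, 0.5, 0.1]
width: -0.0001
grasp_force: 0.0
```

Run:
```python
from h import *
for n in ("top","scene"):
    c=manip.camera(n); P=pts(c)*1000
    hsv=cv2.cvtColor(c["image"],cv2.COLOR_RGB2HSV)
    def med(m): a=P[m]; return a[:,0:2].mean(0).round(1).tolist() if len(a) else None
    blade=(P[...,2]>60)&(P[...,2]<95)&(P[...,0]>610)&(P[...,0]<665)&(P[...,1]<100)&(P[...,1]>-90)
    a=P[blade][:,:2].astype(np.float32); l=cv2.fitLine(a,cv2.DIST_HUBER,0,.01,.01).ravel(); d=l[:2]*np.sign(l[1])
    print(n,len(a),"yaw",np.degrees(np.arctan2(d[1],d[0]))-90,"mid",l[2:])
    for k in ["tree_right","tree_left","wedge","brush","tin","spray"]:
        r=manip.recognise(c,k); print(k,[np.round(q["at"],3).tolist() for q in r[:1]])
    if n=="top":
        for y0 in (-80,-40,0,40,80,105):
            m=(abs(P[...,1]-y0)<8)&(P[...,0]>680)&(P[...,0]<720)&(P[...,2]<50)
            a=P[m];a=a[np.argsort(a[:,0])]; print(y0,[x.round(0).tolist()[::2] for x in a[::2]][-14:])
        cv2.imwrite("pics/t6.png",cv2.resize(cv2.cvtColor(c["image"],cv2.COLOR_RGB2BGR)[120:220,190:320],None,fx=6,fy=6,interpolation=cv2.INTER_CUBIC))
```

```text
top 185 yaw 0.85674286 mid [637.3051   12.66296]
tree_right [[0.603, 0.179, 0.036]]
tree_left [[0.602, 0.273, 0.036]]
wedge [[0.436, -0.369, 0.02]]
brush [[0.394, 0.205, 0.043]]
tin [[0.666, -0.367, 0.026]]
spray [[0.623, 0.386, 0.147]]
-80 [[705.0, 5.0], [708.0, 7.0], [708.0, 4.0], [710.0, -2.0], [711.0, 5.0], [712.0, 4.0], [712.0, 16.0], [713.0, 13.0], [713.0, -1.0], [713.0, -1.0], [714.0, 22.0], [714.0, 31.0], [715.0, 29.0], [716.0, 26.0]]
-40 [[703.0, 2.0], [705.0, 7.0], [705.0, 4.0], [706.0, 3.0], [708.0, 5.0], [710.0, 1.0], [711.0, 9.0], [712.0, 5.0], [712.0, 17.0], [713.0, 14.0], [713.0, 27.0], [713.0, 13.0], [714.0, 21.0], [714.0, 20.0]]
0 [[703.0, 2.0], [706.0, 5.0], [706.0, 3.0], [707.0, 0.0], [709.0, 4.0], [710.0, 1.0], [710.0, -1.0], [710.0, 11.0], [711.0, 22.0], [711.0, 8.0], [712.0, 6.0], [713.0, 27.0], [715.0, 21.0], [715.0, 20.0]]
40 [[703.0, 2.0], [705.0, 6.0], [706.0, 3.0], [707.0, -1.0], [709.0, 19.0], [709.0, 30.0], [710.0, 15.0], [710.0, 1.0], [710.0, 1.0], [710.0, 26.0], [710.0, 13.0], [712.0, 20.0], [713.0, 30.0], [713.0, 27.0]]
80 [[703.0, 6.0], [704.0, -1.0], [706.0, 5.0], [707.0, 3.0], [708.0, 25.0], [709.0, 6.0], [709.0, 18.0], [710.0, 3.0], [711.0, 26.0], [711.0, 25.0], [711.0, 24.0], [711.0, 23.0], [712.0, 33.0], [713.0, 29.0]]
105 [[700.0, 2.0], [701.0, -0.0], [703.0, 5.0], [704.0, 2.0], [706.0, 7.0], [707.0, 4.0], [708.0, -0.0], [708.0, 10.0], [709.0, 8.0], [709.0, 21.0], [709.0, 20.0], [710.0, 28.0], [711.0, 24.0], [711.0, 24.0]]
scene 282 yaw 0.955719 mid [642.5724    13.481789]
tree_right [[0.614, 0.189, 0.037]]
tree_left [[0.62, 0.283, 0.039]]
wedge [[0.442, -0.36, 0.013]]
brush [[0.409, 0.215, 0.039]]
tin [[0.662, -0.365, 0.023]]
spray [[0.649, 0.399, 0.148]]
```

View pics/t6.png

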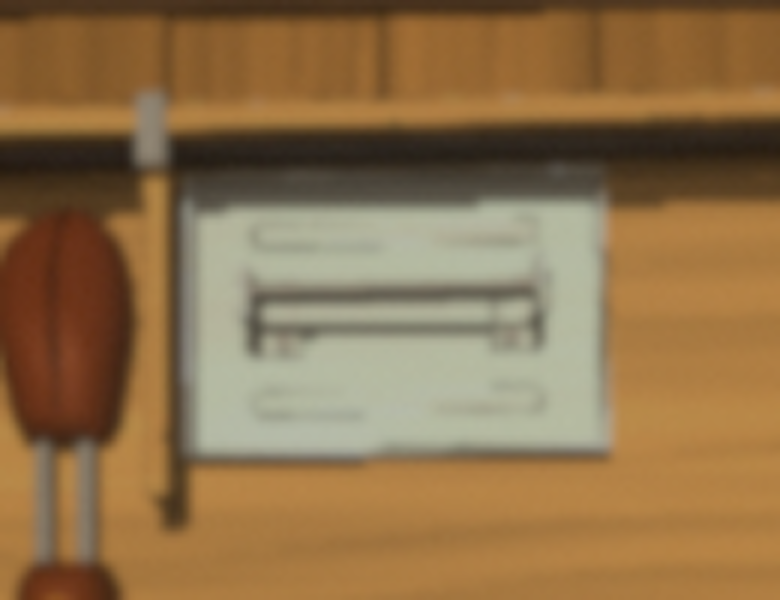

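The top view shows the plate seated in the corner: back edge at the strip and board (row ~165), left edge at the divider's shaded face (columns 168–185). Its measured yaw is 0.9°, matching the shelf. Everything else is where it started, so I'm handing in.

```bash
python3 -c "
from bench import manip
print(manip.hand_in())"
```

```text
the job is handed in; nothing more can be done
None
```

I pushed the boot scraper plate into the corner and handed the job in. By my measurements its back edge is within about 2 mm of the board and its left edge within about 2 mm of the divider, with no bystander visibly moved; the hand-in gave no verdict.

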